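Unclip the inspection torch into the wash tray

ROBOT

A 6-joint arm with a two-finger parallel gripper is mounted at the origin on the work surface. World frame = base frame: x ahead of the robot, y to its left, z up, the work surface at z = 0. Lengths are in m, angles in rad, forces in N, time in s.
With the tool pointing down it reaches from about 0.35 to 0.925 m from the base axis. Payload 6.4 kg.
Tool frame: the origin (TCP) lies on the centre line of the jaws, within the pads' length; the fingertips stand 11 mm ahead of it and the grasp point (between the pads) lies 8 mm behind it; x points along the fingers, y is the direction in which the jaws open and shut, and the axes are right-handed (so a half turn about x gives the same grasp; the last joint's range is limited). The gripper opens to 85 mm and grips with 20 to 120 N. Pads are 22 mm wide; open, the fingers measure 114 mm over their backs; the gripper's body (76 mm by 85 mm) begins 54 mm behind the grasp point. The pads swing forward as they close: fully open they stand 13 mm farther back than shut.
Start: joints at [1.032, 0.245, 1.558, -0, 1.339, -0.174], TCP at [0.232, 0.607, 0.242] pointing down, gripper open.
Joint ranges: [-3.13, 3.13], [-1.02, 2.26], [0.13, 2.54], [-0.95, 4.09], [0.21, 2.88], [-2.74, 2.74]. Speed limits (rad/s): [2.57, 2.57, 3.14, 3.14, 3.14, 3.14].

INTERFACE

Orientations are given as a unit quaternion [w, x, y, z].
In Python, from bench import r gives the robot as it stands.
- The arm moves only by the tool servo_tool, never from a script. Its argument "deltas" is a list of rows, each a list of 5 numbers: the closure, from 0 (fully open) to 1 (shut), then the shift along the tool's x, y, z in m, then the turn about the tool's x in rad. In form: [[gripper, x, y, z, spin], ...]. A call has 1 to 10 rows; each row shifts and turns the pose as measured when the row begins, along the tool's axes as they then stand; what a row does not reach is not made up. A row lasts 1/10 s, in which the tool goes at most 50 mm and 8.59 degrees, less where a joint would pass 70% of its speed; a pose out of reach is approached as far as the arm can. A call with a gripper value outside its range is refused whole. The fingers move at their own pace and stop on an object; "squeeze" is the grip in N (left out, the last holds). Time passes only in rows, so rows that do not move let the fingers close. It gives the time, the measured TCP pose, the force and the opening at its end, in the units of the state.
- r.observe(): the state, without advancing time (a new reading comes with each control period).
- r.capture(name): name is "side" or "top" or "wrist"; returns (picture, depth): 480x640x3 uint8, red, green, blue; 480x640 float32, m along the optical axis (not along the pixel's ray), 0 where there is no reading.
- r.camera_model(name): a dict with "mtx" (3x3 intrinsics, pixels), "k1" (the pictures are not rectified: a ray, as slopes to the right and down, at radius r is drawn at 1 + k1 r^2 times it, then the intrinsics apply), "R" (3x3) and "t" (3): a world point X has camera coordinates R X + t. Camera axes: x right, y down, z forward; pixel columns grow to the right and rows downward; lengths in m; the calibration is good to about 2 mm. A picture is of the moment at which its call begins: read the wrist's pose just before it. camera_model takes no time and is no camera call; for the wrist camera it gives the pose at the moment of the call.
- r.sign_off(): hands the job in, once; it reports no verdict.
The state is a dict: "clock": time; "joints": joint angles; "qvel": joint speeds; "tau": joint torques, N m; "ee_pos": TCP position; "eef_rot": TCP orientation; "wrist_force": force on the tool from outside, world axes, zero at the start; "moment": the same for the moment, N m; "gripper_width": finger opening in m.
Only numpy, scipy, OpenCV 4.12 (cv2) and the standard library are available. Lean on these libraries where they do the work, as an engineer would, in place of code of your own. Each camera call takes 0.05 s, during which the arm holds its last target. There are 200 camera calls.

TASK

At the cage-change bench, pull the inspection torch (the black rod with the wider six-sided head) straight up out of its two spring clips, without sliding it out endwise, and lay it gently, flat on the floor of the shallow steel tray. Leave the temperature probe (the same black barrel with a thin steel rod) in its own clips.

Things in the scene. Friction and masses are not known exactly. Their poses are not given: they have to be found in the camera images.
- torch: Inspection torch, black, 0.1 kg: round barrel 24 mm in diameter with a wider six-sided head (36 mm across flats, 42 mm over corners, 30 mm long) at one end, 153 mm long in all. Origin on the barrel's axis midway between its clips, where it may be gripped, 58 mm above the table; +x along the axis to the head: head from x = +58 to +88 mm, tail ends at x = -65 mm. Level; roll about x is free.
- torch_holder: Fixed holder of the torch: white base 130 x 50 x 10 mm with two C-shaped steel spring clips 12 mm wide at x = -36 and +36 mm, open upward, tops 73 mm above the table. Origin: centre of underside; z up, x along the torch. Between the clips 60 mm of barrel are free, clear beside and below. Pulled up the torch resists (about 10 N, over 5 to 10 mm), then snaps free. The probe's holder looks the same.
- tray: Fixed, empty, shallow open steel tray, 260 x 200 mm (x, y) and 40 mm high, walls and floor 4 mm thick. Origin: centre of its underside; z up, x along its long side.
- probe: Temperature probe in the other holder, to be left there: black round barrel 24 mm in diameter, 125 mm long, with a thin steel rod (5 mm in diameter, 60 mm long) at one end. Origin on the barrel's axis midway between its clips, 58 mm above the table; +x along the axis towards the thin rod.
Things that resemble listed ones, but are neither listed nor needed, are in the scene too. What is shaped like the torch but green or pink is not meant.

How it is judged:
By the outcome, as a careful person would: the job done as asked, in the order asked, and still so for the second after the job is handed in, with the robot touching nothing.
It also fails if it takes over 42 s, if anything falls off the work surface, if the arm or the gripper's body presses on something with over 40 N, if the wrist force passes 120 N, or if a joint passes its speed limit or range.

## Working session

There is one attempt and no reset: what is moved stays moved. The work goes in short steps, Python scripts to look and compute and a tool call to move; the robot and the scene stay as the last step left them, time stands still between calls to the robot, and variables do not carry over. Pictures are saved under pics/ and viewed, about 8 in all and at most 12, crops included, and the job is handed in when it is done.

Besides the shell and the picture viewer there is one more tool, called after "Emit:" as a command line: name --pt "numbers of a row" for each row, then --argument value for the rest. servo_tool: Moves the arm, as the interface text tells. Its arguments: {"type":"object","properties":{"deltas":{"type":"array","items":{"type":"array","items":{"type":"number"}}},"squeeze":{"type":"number"}},"required":["deltas"]}

```bash
mkdir -p pics; cat > h.py <<'E'
import numpy as np, cv2
from bench import r
def ray(m,u,v):
    K=np.array(m["mtx"]);k=m["k1"];d=np.array([(u-K[0,2])/K[0,0],(v-K[1,2])/K[1,1]]);s=d.copy()
    for _ in range(20): s=d/(1+k*(s@s))
    R=np.array(m["R"]);return -R.T@np.array(m["t"]), R.T@np.array([s[0],s[1],1.])
def at(m,u,v,z):
    o,d=ray(m,u,v);return o+d*(z-o[2])/d[2]
def dep(m,u,v,D):
    o,d=ray(m,u,v);return o+d*D
def save(n,img,s=1): cv2.imwrite(f"pics/{n}.png",cv2.resize(img[:,:,::-1],None,fx=s,fy=s))
E
python3 - <<'E'
from h import *
for n in("top","side"):
    i,d=r.capture(n);save(n+"0",i);np.savez(n+"0",i=i,d=d);m=r.camera_model(n);print(n,m)
print(r.observe())
E
```

```text
top {'mtx': array([[450.55201418,   0.        , 316.56495847],
       [  0.        , 450.55201418, 243.74296856],
       [  0.        ,   0.        ,   1.        ]]), 'k1': -0.10120611825630922, 'R': array([[ 0.02051858, -0.99944913, -0.02608494],
       [-0.99091416, -0.0168608 , -0.13343475],
       [ 0.13292143,  0.02858583, -0.99071426]]), 't': array([0.00890553, 0.48349231, 0.74855012])}
side {'mtx': array([[523.94164261,   0.        , 318.96384237],
       [  0.        , 523.94164261, 240.28301576],
       [  0.        ,   0.        ,   1.        ]]), 'k1': -0.013345087975849197, 'R': array([[ 0.99920943, -0.03942455, -0.00512011],
       [-0.03348981, -0.76531509, -0.64278398],
       [ 0.02142297,  0.64244729, -0.76603038]]), 't': array([-0.47027345,  0.06653213,  1.12127071])}
{'clock': 0.1, 'joints': array([ 1.03193312e+00,  2.45769232e-01,  1.55888829e+00,  2.20266096e-05,
        1.33865289e+00, -1.74080623e-01]), 'qvel': array([ 0.00162914, -0.00051752, -0.00416673, -0.00142133, -0.00023527,
        0.00070984]), 'tau': array([-7.42217526e-04, -4.30668497e+01, -3.27129972e+01, -9.94186280e-05,
        2.79650325e-03,  2.58090961e-05]), 'ee_pos': array([0.23161877, 0.60683123, 0.24127654]), 'eef_rot': array([ 0.69515822,  0.12769147,  0.69559629, -0.12882446]), 'wrist_force': array([ 0.6051908 ,  0.7555609 , -0.15050556]), 'moment': array([-0.03463266, -0.03015592,  0.03980096]), 'gripper_width': 0.08561201391063711}
```

View pics/top0.png

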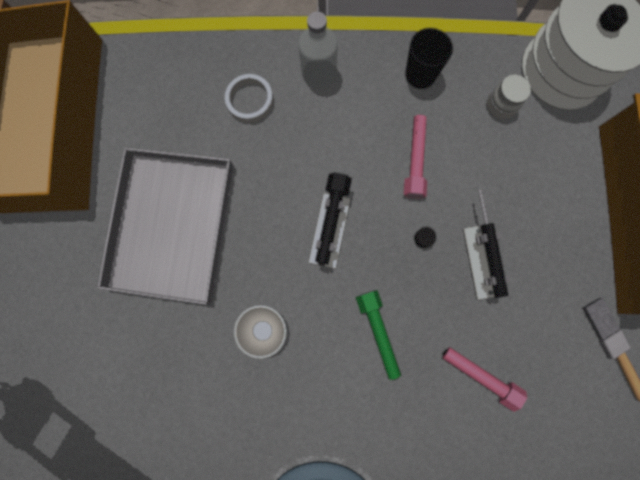

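View pics/side0.png

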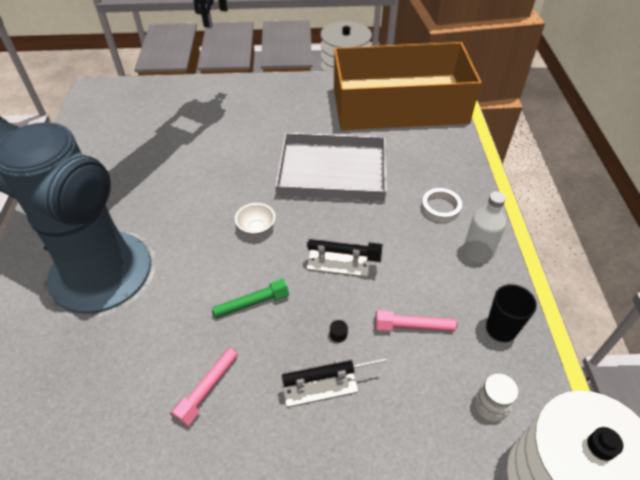

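The black torch with the wide head is at top (332,215) and side (345,250). These could be mistaken for it:
- **Probe:** top (492,260), with the thin rod.
- **Green rod:** (378,335).
- **Pink rods:** (418,155) and (485,378).
- **Black cap:** (425,237).
- **Black cup:** (428,58).

The tray is at top (168,228). The torch's six-sided head points up in the picture, at (339,185).

```bash
python3 - <<'E'
from h import *
z=np.load("top0.npz");i,d=z["i"],z["d"];m=r.camera_model("top")
# torch: black mask in box
x0,y0,x1,y1=305,165,360,275
c=i[y0:y1,x0:x1]; k=(c.max(2)<45).astype(np.uint8)
n,l,s,_=cv2.connectedComponentsWithStats(k);j=1+np.argmax(s[1:,4]);print(s[j])
ys,xs=np.nonzero(l==j)
P=np.array([at(m,a+x0,b+y0,.060) for a,b in zip(xs,ys)])[:,:2]
c0,(sz),an=cv2.minAreaRect(P.astype(np.float32)*1000);print("rect",c0,sz,an)
vx,vy,cx,cy=cv2.fitLine(P.astype(np.float32),cv2.DIST_HUBER,0,.01,.01).ravel();print("line",vx,vy,cx,cy,np.degrees(np.arctan2(vy,vx)))
t=(P-[cx,cy])@[vx,vy];w=(P-[cx,cy])@[-vy,vx]
for a in np.arange(-.09,.09,.01):
    q=(t>=a)&(t<a+.01)
    if q.any(): print(round(a,3),np.round([w[q].min(),w[q].max()],4))
print("ends",np.array([cx,cy])+t.min()*np.array([vx,vy]),np.array([cx,cy])+t.max()*np.array([vx,vy]))
for u,v in[(127,151),(230,159),(208,303),(102,287)]: print("tray",at(m,u,v,.04), "mid")
for a in[(323,262),(339,185),(332,215),(168,228)]: print(a,dep(m,*a,d[a[1],a[0]]))
big=cv2.resize(i[150:290,290:380],None,fx=5,fy=4.2);save("crop",i[150:290,290:380],4)
E
```

```text
[  12    9   34   91 1195]
rect (522.0440063476562, -8.123786926269531) (38.87265396118164, 156.66650390625) 81.34093475341797
line 0.9817207 -0.19032748 0.53287363 -0.0080599375 -10.971896
-0.09 [-0.0088  0.0089]
-0.08 [-0.0097  0.0096]
-0.07 [-0.0093  0.0088]
-0.06 [-0.0058  0.0073]
-0.05 [-0.0099  0.0098]
-0.04 [-0.0098  0.0095]
-0.03 [-0.0097  0.0095]
-0.02 [-0.0096  0.0096]
-0.01 [-0.0098  0.0094]
-0.0 [-0.0107  0.0106]
0.01 [-0.006   0.0076]
0.02 [-0.0098  0.0095]
0.03 [-0.0196  0.0191]
0.04 [-0.0189  0.0194]
0.05 [-0.0188  0.0194]
0.06 [-0.0184  0.0188]
ends [0.44532448 0.00891333] [ 0.59906311 -0.02089218]
tray [0.64759209 0.36834704 0.04      ] mid
tray [0.63215041 0.17538968 0.04      ] mid
tray [0.37681447 0.20142135 0.04      ] mid
tray [0.3989874  0.39398624 0.04      ] mid
(323, 262) [0.44830604 0.00574144 0.06864044]
(339, 185) [ 0.57666035 -0.0186311   0.07653867]
(332, 215) [ 0.52672614 -0.00778365  0.07076266]
(168, 228) [0.51142576 0.29272005 0.00553801]
```

View pics/crop.png

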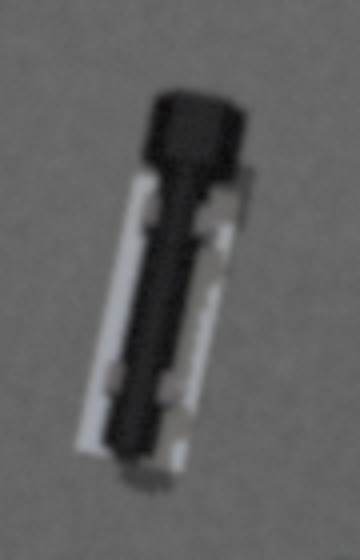

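The crop confirms the choice: a black barrel in two clips, with the wide faceted head at crop (197,130).

```bash
cat >> h.py <<'E'
from scipy.spatial.transform import Rotation as Ro
def go(target,axis_yaw):
    s=r.observe();q=s["eef_rot"];R=Ro.from_quat([q[1],q[2],q[3],q[0]]).as_matrix()
    print("axes\n",R.round(3)); print("pos",s["ee_pos"].round(4),"F",s["wrist_force"].round(1),"w",s["gripper_width"],"t",s["clock"])
    print("tool delta",(R.T@(np.array(target)-s["ee_pos"])).round(4))
    a=np.arctan2(R[1,2],R[0,2]); e=axis_yaw-a; e=(e+np.pi/2)%np.pi-np.pi/2
    print("world yaw err",e,"-> spin (tool x down)",-e,"joint",s["joints"].round(2))
E
python3 - <<'E'
from h import *
go([.511,-.004,.2],np.radians(-11))
E
```

```text
axes
 [[-0.001  0.357  0.934]
 [-0.001  0.934 -0.357]
 [-1.    -0.002 -0.   ]]
pos [0.2316 0.6068 0.2413] F [ 0.6  0.8 -0.2] w 0.08561201391063711 t 0.1
tool delta [ 0.0419 -0.4709  0.4789]
world yaw err 0.1728017204308503 -> spin (tool x down) -0.1728017204308503 joint [ 1.03  0.25  1.56  0.    1.34 -0.17]
```

Emit:
servo_tool --pt "0 0.004 -0.034 0.034 0" --pt "0 0.004 -0.034 0.034 0" --pt "0 0.004 -0.034 0.034 0" --pt "0 0.004 -0.034 0.034 0" --pt "0 0.004 -0.034 0.034 0" --pt "0 0.004 -0.034 0.034 0" --pt "0 0.004 -0.034 0.034 0" --pt "0 0.004 -0.034 0.034 0" --pt "0 0.004 -0.034 0.034 0" --pt "0 0.004 -0.034 0.034 0"

```text
clock: 1.1
ee_pos: [0.4308, 0.1562, 0.1964]
eef_rot: [0.695, 0.123, 0.697, -0.125]
wrist_force: [1.1, 0.2, 0.0]
gripper_width: 0.0855
```

```bash
python3 - <<'E'
from h import *
go([.511,-.004,.2],np.radians(-11))
E
```

```text
axes
 [[-0.003  0.345  0.938]
 [-0.003  0.938 -0.345]
 [-1.    -0.004 -0.002]]
pos [0.4308 0.1562 0.1964] F [1.1 0.2 0. ] w 0.0854524928411653 t 1.1
tool delta [-0.0033 -0.1227  0.1306]
world yaw err 0.1607348300657394 -> spin (tool x down) -0.1607348300657394 joint [ 0.1  -0.17  2.07 -0.    1.24 -1.12]
```

Emit:
servo_tool --pt "0 0 -0.034 0.034 0" --pt "0 0 -0.034 0.034 0" --pt "0 0 -0.03 0.034 0" --pt "0 0 -0.02 0.024 0" --pt "0 0 0 0 -0.08" --pt "0 0 0 0 -0.08" --pt "0 0 0 0 0"

```text
clock: 1.8
ee_pos: [0.5099, -0.012, 0.1939]
eef_rot: [0.701, 0.069, 0.706, -0.071]
wrist_force: [-0.1, -0.1, -0.2]
gripper_width: 0.0856
```

```bash
python3 - <<'E'
from h import *
go([.511,-.004,.2],np.radians(-11))
i,d=r.capture("wrist");save("w1",i);np.savez("w1",i=i,d=d,m=r.camera_model("wrist"))
E
```

```text
axes
 [[-0.006  0.198  0.98 ]
 [-0.003  0.98  -0.198]
 [-1.    -0.004 -0.006]]
pos [ 0.5099 -0.012   0.1939] F [-0.1 -0.1 -0.2] w 0.08561646767168872 t 1.8
tool delta [-0.0061  0.008  -0.0005]
world yaw err 0.006853658588308997 -> spin (tool x down) -0.006853658588308997 joint [-0.24 -0.03  1.95 -0.    1.23 -1.61]
```

View pics/w1.png

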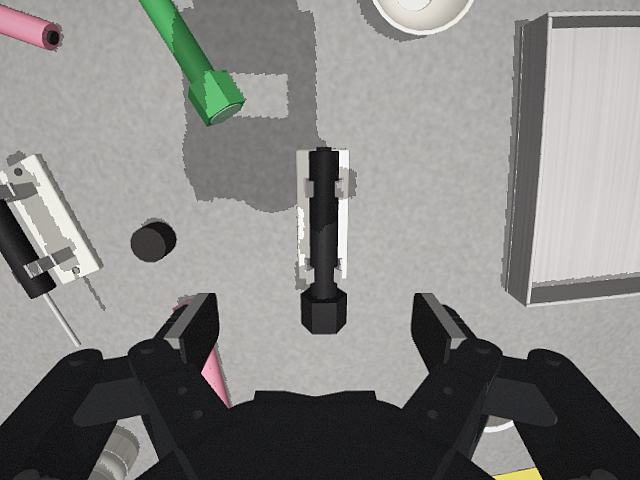

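The wrist view shows the torch between the jaws. The clips are at about (323,187) and (323,268), the tail at (323,148) and the head at (323,312).

```bash
python3 - <<'E'
from h import *
z=np.load("w1.npz",allow_pickle=True);i=z["i"];m=z["m"].item()
c=i[145:337,296:352];k=(c.max(2)<55).astype(np.uint8)
n,l,s,_=cv2.connectedComponentsWithStats(k);j=1+np.argmax(s[1:,4])
for v in (158,205,225,245,258,310):
    u=np.nonzero(l[v-145]==j)[0]+296;print(v,u.min(),u.max(),at(m,(u.min()+u.max())/2,v,.06).round(4))
for v in (179,196,260,276): print("clip edge",v,at(m,323,v,.068).round(4))
E
```

```text
158 309 338 [0.4534 0.0072 0.06  ]
205 310 337 [ 0.49 -0.    0.06]
225 310 337 [ 0.5064 -0.0032  0.06  ]
245 310 337 [ 0.5234 -0.0066  0.06  ]
258 310 337 [ 0.5348 -0.0088  0.06  ]
310 302 345 [ 0.5832 -0.0182  0.06  ]
clip edge 179 [0.4685 0.0036 0.068 ]
clip edge 196 [0.4814 0.0011 0.068 ]
clip edge 260 [ 0.5336 -0.0092  0.068 ]
clip edge 276 [ 0.5475 -0.0119  0.068 ]
```

Emit:
servo_tool --pt "0.2 0 0.008 -0.002 -0.007" --pt "0.2 0.035 0 0 0" --pt "0.2 0.035 0 0 0" --pt "0.2 0.035 0 0 0" --pt "0.2 0.02 0 0 0" --pt "0.2 0 0 0 0"

```text
clock: 2.45
ee_pos: [0.5093, 0.0011, 0.0667]
eef_rot: [0.703, 0.067, 0.704, -0.069]
wrist_force: [-0.1, 0.7, 0.7]
gripper_width: 0.0687
```

```bash
python3 - <<'E'
from h import *
go([.509,-.0035,.05],np.radians(-11.1))
E
```

```text
axes
 [[-0.002  0.193  0.981]
 [-0.003  0.981 -0.193]
 [-1.    -0.003 -0.001]]
pos [0.5093 0.0011 0.0667] F [-0.1  0.7  0.7] w 0.06870007364811655 t 2.45
tool delta [ 0.0168 -0.0045  0.0006]
world yaw err 0.00011425986424895562 -> spin (tool x down) -0.00011425986424895562 joint [-0.22  0.16  2.02 -0.    0.97 -1.59]
```

Emit:
servo_tool --pt "0.2 0.015 -0.005 0.0 0" --pt "0.2 0.003 0 0 0" --pt "0.2 0 0 0 0" --squeeze 60

```text
clock: 2.75
ee_pos: [0.5095, -0.0022, 0.0508]
eef_rot: [0.704, 0.067, 0.703, -0.069]
wrist_force: [0.3, 0.1, 0.5]
gripper_width: 0.0682
```

```bash
python3 - <<'E'
from h import *
go([.509,-.0035,.05],np.radians(-11.1))
E
```

```text
axes
 [[ 0.001  0.192  0.981]
 [-0.003  0.981 -0.192]
 [-1.    -0.003  0.002]]
pos [ 0.5095 -0.0022  0.0508] F [0.3 0.1 0.5] w 0.06816265113826352 t 2.75
tool delta [ 0.0008 -0.0014 -0.0003]
world yaw err -0.0008070644066322519 -> spin (tool x down) 0.0008070644066322519 joint [-0.23  0.19  2.02 -0.    0.93 -1.6 ]
```

Emit:
servo_tool --pt "0.5 0 -0.001 0 0" --pt "0.65 0 0 0 0" --pt "0.8 0 0 0 0" --pt "1 0 0 0 0" --pt "1 0 0 0 0" --pt "1 0 0 0 0" --pt "1 0 0 0 0" --squeeze 60

```text
clock: 3.45
ee_pos: [0.5111, -0.0052, 0.0546]
eef_rot: [0.706, 0.065, 0.702, -0.071]
wrist_force: [0.7, 0.2, -2.2]
gripper_width: 0.0218
```

Emit:
servo_tool --pt "1 -0.006 0 0 0" --pt "1 -0.006 0 0 0" --pt "1 -0.006 0 0 0" --pt "1 -0.006 0 0 0" --pt "1 -0.006 0 0 0"

```text
clock: 3.95
ee_pos: [0.5091, -0.0037, 0.0852]
eef_rot: [0.705, 0.065, 0.703, -0.07]
wrist_force: [-0.3, -0.2, -0.7]
gripper_width: 0.0223
```

```bash
python3 - <<'E'
from h import *
go([.509,-.0035,.12],np.radians(-11.1))
i,d=r.capture("wrist");save("w2",i)
E
```

```text
axes
 [[ 0.001  0.191  0.982]
 [-0.006  0.982 -0.191]
 [-1.    -0.006  0.002]]
pos [ 0.5091 -0.0037  0.0852] F [-0.3 -0.2 -0.7] w 0.02227824202565948 t 3.95
tool delta [-0.0348  0.     -0.0001]
world yaw err -0.001987900667860698 -> spin (tool x down) 0.001987900667860698 joint [-0.23  0.12  2.01 -0.01  1.   -1.6 ]
```

View pics/w2.png

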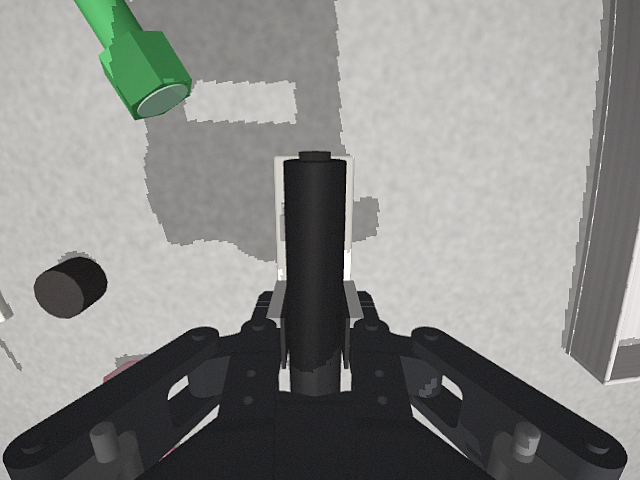

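The torch is out of the clips. It's held square between the pads, with the barrel at x≈315 and the tail at (315,155). Next I raise it, carry it to the tray and turn it to match.

Emit:
servo_tool --pt "1 -0.03 0 0 0" --pt "1 -0.04 0.01 0 0" --pt "1 -0.01 0.03 0 -0.03" --pt "1 0 0.04 0 -0.03" --pt "1 0 0.04 0 -0.03" --pt "1 0 0.04 0 0" --pt "1 0 0.04 0 0" --pt "1 0 0.03 0 0" --pt "1 0 0.015 0 0" --pt "1 0 0 0 0"

```text
clock: 5.0
ee_pos: [0.5485, 0.2499, 0.181]
eef_rot: [0.715, 0.035, 0.698, -0.036]
wrist_force: [0.5, -1.3, -1.0]
gripper_width: 0.0221
```

```bash
python3 - <<'E'
from h import *
go([.503,.286,.14],np.radians(-6))
i,d=r.capture("wrist");m=r.camera_model("wrist")
for v in (170,200,230,260,290,320): print(v,dep(m,315,v,d[v,315]).round(4))
i,d=r.capture("side");save("s2",i[60:320,180:500],2)
E
```

```text
axes
 [[ 0.024  0.101  0.995]
 [-0.003  0.995 -0.101]
 [-1.    -0.     0.024]]
pos [0.5485 0.2499 0.181 ] F [ 0.5 -1.3 -1. ] w 0.02214584777266643 t 5.0
tool delta [ 0.0398  0.0314 -0.0498]
world yaw err -0.003931513951424659 -> spin (tool x down) 0.003931513951424659 joint [ 0.24  0.19  1.74 -0.01  1.19 -1.22]
170 [0.4869 0.2561 0.1961]
200 [0.4975 0.255  0.1944]
230 [0.5084 0.2539 0.1949]
260 [0.5196 0.2528 0.196 ]
290 [0.5316 0.2515 0.1966]
320 [0.545  0.2502 0.1961]
```

View pics/s2.png

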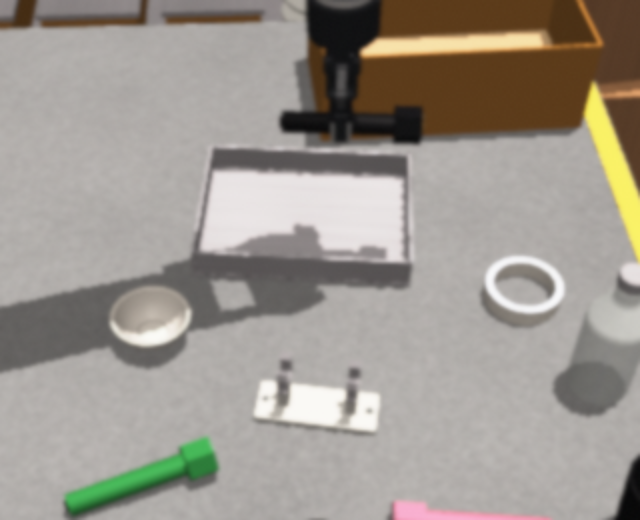

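The torch hangs level above the tray, and its holder is empty.

Emit:
servo_tool --pt "1 0.0 0.015 -0.022 0" --pt "1 0.01 0.012 -0.02 0" --pt "1 0.03 0.004 -0.006 0" --pt "1 0.03 0 0 0" --pt "1 0.015 0 0 0" --pt "1 0 0 0 0" --pt "1 0 0 0 0"

```text
clock: 5.8
ee_pos: [0.5081, 0.2753, 0.095]
eef_rot: [0.716, 0.04, 0.696, -0.042]
wrist_force: [0.6, -0.3, -0.3]
gripper_width: 0.022
```

```bash
python3 - <<'E'
from h import *
go([.503,.286,.06],np.radians(-6))
E
```

```text
axes
 [[ 0.027  0.116  0.993]
 [-0.005  0.993 -0.116]
 [-1.    -0.002  0.028]]
pos [0.5081 0.2753 0.095 ] F [ 0.6 -0.3 -0.3] w 0.02198108234721473 t 5.8
tool delta [ 0.0347  0.0101 -0.0073]
world yaw err 0.011306684216148444 -> spin (tool x down) -0.011306684216148444 joint [ 0.31  0.25  1.85 -0.01  1.02 -1.14]
```

Emit:
servo_tool --pt "1 0.015 0.008 -0.005 -0.01" --pt "1 0.02 0.001 -0.001 0" --pt "1 0.01 0 -0.001 0" --pt "1 0.006 0 0 0" --pt "1 0 0 0 0" --pt "1 0 0 0 0"

```text
clock: 6.4
ee_pos: [0.5074, 0.2868, 0.0457]
eef_rot: [0.719, 0.038, 0.693, -0.037]
wrist_force: [-0.5, 0.6, -0.3]
gripper_width: 0.0221
```

```bash
python3 - <<'E'
from h import *
go([.503,.286,.022],np.radians(-6))
E
```

```text
axes
 [[ 0.036  0.106  0.994]
 [-0.001  0.994 -0.106]
 [-0.999  0.002  0.036]]
pos [0.5074 0.2868 0.0457] F [-0.5  0.6 -0.3] w 0.022130609072630727 t 6.4
tool delta [ 0.0235 -0.0013 -0.0051]
world yaw err 0.0013489457279562966 -> spin (tool x down) -0.0013489457279562966 joint [ 0.33  0.33  1.85 -0.02  0.92 -1.13]
```

Emit:
servo_tool --pt "1 0.01 0 0 0" --pt "1 0.006 0 0 0" --pt "1 0.002 0 0 0" --pt "1 0 0 0 0"

```text
clock: 6.8
ee_pos: [0.5092, 0.2871, 0.0277]
eef_rot: [0.72, 0.038, 0.692, -0.037]
wrist_force: [-0.2, -0.6, -1.1]
gripper_width: 0.0221
```

Emit:
servo_tool --pt "1 0.002 0 0 0" --pt "1 0.002 0 0 0" --pt "1 0.001 0 0 0"

```text
clock: 7.1
ee_pos: [0.5098, 0.2872, 0.0227]
eef_rot: [0.72, 0.038, 0.692, -0.037]
wrist_force: [-0.8, 0.4, -1.1]
gripper_width: 0.0225
```

Emit:
servo_tool --pt "1 0.001 0 0 0" --pt "1 0.001 0 0 0"

```text
clock: 7.3
ee_pos: [0.51, 0.2872, 0.0207]
eef_rot: [0.72, 0.038, 0.692, -0.037]
wrist_force: [0.5, 0.3, -1.1]
gripper_width: 0.0224
```

```bash
python3 - <<'E'
from h import *
go([.503,.286,.02],np.radians(-6))
i,d=r.capture("wrist");m=r.camera_model("wrist")
for v in (165,180,200,230,260,290,320): print(v,dep(m,315,v,d[v,315]).round(4))
i,d=r.capture("side");save("s3",i[100:260,240:420],4)
E
```

```text
axes
 [[ 0.04   0.106  0.994]
 [-0.     0.994 -0.106]
 [-0.999  0.004  0.039]]
pos [0.51   0.2872 0.0207] F [ 0.5  0.3 -1.1] w 0.022384126879749302 t 7.3
tool delta [ 0.0004 -0.0019 -0.0068]
world yaw err 0.0014834472108653518 -> spin (tool x down) -0.0014834472108653518 joint [ 0.32  0.38  1.85 -0.02  0.88 -1.13]
165 [0.4465 0.2947 0.0335]
180 [0.4515 0.2942 0.0343]
200 [0.4584 0.2935 0.0343]
230 [0.4694 0.2923 0.0344]
260 [0.4808 0.2911 0.0349]
290 [0.4932 0.2897 0.035 ]
320 [0.506  0.2884 0.0357]
```

View pics/s3.png

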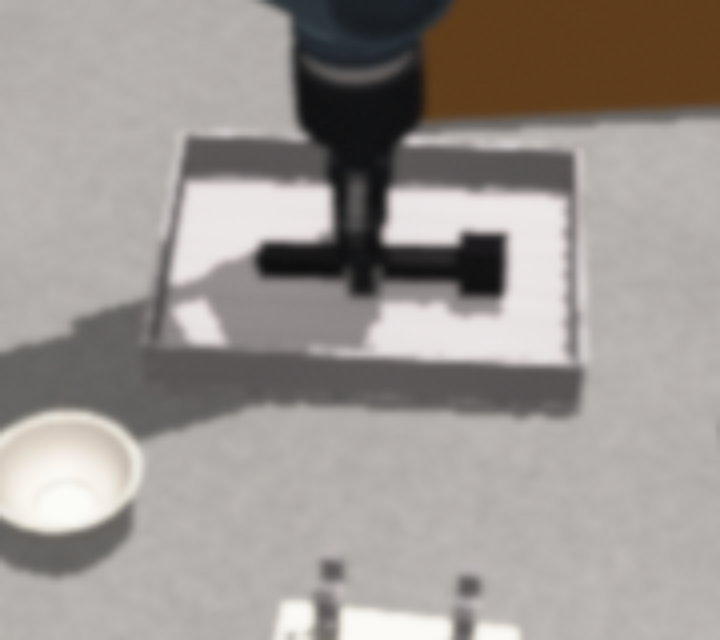

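The torch is inside the tray, about 2 mm above the floor. The jaws are near crop (360,260), with clearance on all sides.

Emit:
servo_tool --pt "1 0.001 0 0 0" --pt "1 0.001 0 0 0"

```text
clock: 7.6
ee_pos: [0.5101, 0.2873, 0.0187]
eef_rot: [0.72, 0.038, 0.692, -0.037]
wrist_force: [0.5, -0.5, -0.4]
gripper_width: 0.0224
```

Emit:
servo_tool --pt "1 0.001 0 0 0" --pt "1 0.0005 0 0 0"

```text
clock: 7.8
ee_pos: [0.5102, 0.2872, 0.017]
eef_rot: [0.72, 0.038, 0.692, -0.037]
wrist_force: [0.3, 0.1, -0.8]
gripper_width: 0.0222
```

Emit:
servo_tool --pt "1 0.001 0 0 0" --pt "1 0 0 0 0" --squeeze 20

```text
clock: 8.0
ee_pos: [0.5103, 0.2873, 0.0163]
eef_rot: [0.72, 0.038, 0.692, -0.037]
wrist_force: [-1.7, -0.4, 1.5]
gripper_width: 0.0219
```

Contact: Fz went from -0.8 to +1.5 N. Releasing slowly.

Emit:
servo_tool --pt "0.72 0 0 0 0" --pt "0.7 0 0 0 0" --pt "0.68 0 0 0 0" --pt "0.65 0 0 0 0" --pt "0.6 0 0 0 0" --pt "0.55 0 0 0 0" --pt "0.5 0 0 0 0" --pt "0.45 0 0 0 0" --pt "0.4 0 0 0 0" --pt "0.4 0 0 0 0"

```text
clock: 9.0
ee_pos: [0.5111, 0.2875, 0.0168]
eef_rot: [0.721, 0.038, 0.691, -0.037]
wrist_force: [0.1, -0.3, -0.4]
gripper_width: 0.0511
```

```bash
python3 - <<'E'
from h import *
go([.51,.286,.15],np.radians(-6))
i,d=r.capture("wrist");save("w4",i)
E
```

```text
axes
 [[ 0.042  0.106  0.994]
 [ 0.     0.994 -0.106]
 [-0.999  0.005  0.041]]
pos [0.5111 0.2875 0.0168] F [ 0.1 -0.3 -0.4] w 0.05112447683781705 t 9.0
tool delta [-0.1331 -0.001   0.0046]
world yaw err 0.0014304865294698654 -> spin (tool x down) -0.0014304865294698654 joint [ 0.32  0.39  1.85 -0.02  0.87 -1.13]
```

View pics/w4.png

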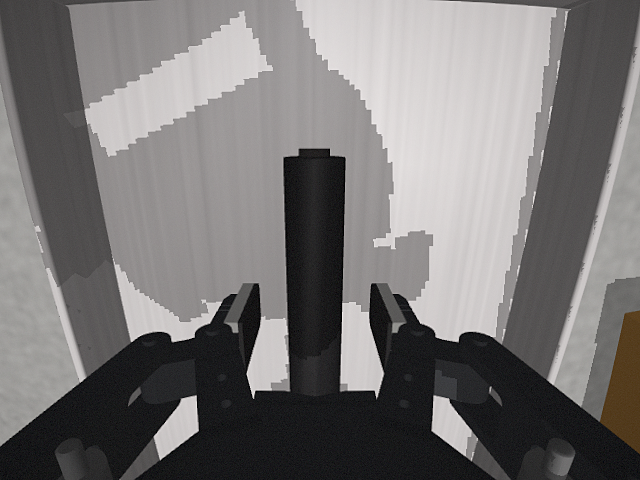

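The jaws are clear on both sides of the barrel at (315,270). Now a straight lift.

Emit:
servo_tool --pt "0.4 -0.01 0 0 0" --pt "0.4 -0.02 0 0 0" --pt "0.4 -0.04 0 0 0" --pt "0.4 -0.04 0 0 0" --pt "0.4 -0.04 0 0 0" --pt "0.4 -0.03 0 0 0" --pt "0.4 0 0 0 0" --pt "0.4 0 0 0 0"

```text
clock: 9.85
ee_pos: [0.5026, 0.2873, 0.2077]
eef_rot: [0.721, 0.039, 0.691, -0.036]
wrist_force: [-0.3, 0.1, -0.5]
gripper_width: 0.051
```

```bash
python3 - <<'E'
from h import *
i,d=r.capture("wrist");m=r.camera_model("wrist");s,_=r.capture("side");save("end",np.hstack([cv2.resize(i,(400,300)),cv2.resize(s,(400,300))]))
k=((i.max(2)<60)&(d>.1)).astype(np.uint8);k[:, :200]=0;k[:,440:]=0
for v in range(140,340,15):
    u=np.nonzero(k[v,250:400])[0]+250
    if len(u): c=int(np.median(u));print(v,u.min(),u.max(),dep(m,c,v,d[v,c]).round(4))
print(r.observe()["clock"],r.observe()["ee_pos"])
E
```

```text
155 303 326 [0.4524 0.2942 0.0273]
170 303 326 [0.4658 0.2927 0.0276]
185 303 326 [0.4794 0.2912 0.0291]
200 303 326 [0.4936 0.2897 0.0289]
215 303 326 [0.5076 0.2882 0.0312]
230 303 326 [0.5229 0.2875 0.0299]
245 304 325 [0.5375 0.2859 0.0322]
260 304 326 [0.5531 0.2843 0.0327]
275 295 334 [0.5674 0.2817 0.0365]
290 251 379 [0.5831 0.281  0.0385]
305 250 399 [0.5039 0.3139 0.208 ]
320 250 391 [0.5075 0.3135 0.2143]
335 250 399 [0.5044 0.3137 0.2294]
9.95 [0.50253218 0.28723449 0.20671292]
```

View pics/end.png

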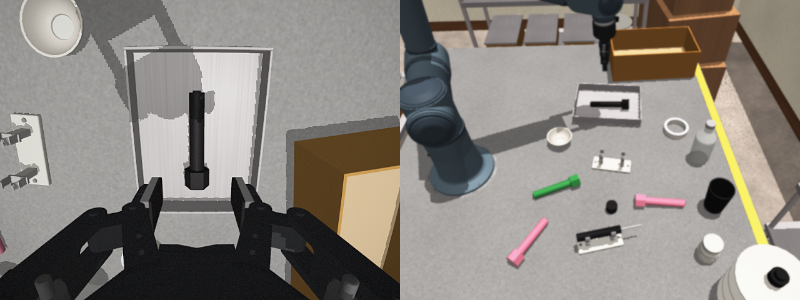

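The torch lies in the tray at (198,140) in the left image, resting on tail and head. The probe is still in its clips at (605,238) in the right image.

```bash
python3 -c "
from bench import r
print(r.sign_off())"
```

```text
the job is handed in; nothing more can be done
None
```

I pulled the torch straight up out of its clips and laid it in the tray. I lowered it until it touched the floor, at about 1.5 N, then opened the jaws slowly and lifted clear. I handed the job in at about 10 s of the 42 s allowed.

- **Resting position:** the last depth check puts the tail's top edge about 27–28 mm above the table. That matches a 24 mm barrel on the 4 mm floor. The barrel rises gently to the wider head, as it must when head and tail both rest on the floor. The torch is well inside the tray walls.
- **Other objects:** the probe is still in its clips, and nothing else appears disturbed. The gripper is about 0.2 m up and clear.
- **Small deviations:** the tool drifted about 2° in tilt, and the torch ended about 7 mm from where I aimed along the tray's length. Neither affected the result. The gripper read 22 mm on the 24 mm barrel, most likely give in the pads.

No check failed. I didn't see the force peak as the torch snapped free, because the tool reports force only at the end of each call.

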